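# Draw the guarded bolt of a slide case with the hook rod

### The arm

A 6-joint arm with a two-finger parallel gripper is mounted at the origin on a cart in front of the work surface, level with it; the furniture and walls round the work are solid. World frame = base frame: x ahead of the robot, y to its left, z up, the work surface at z = 0. Lengths are in m, angles in rad, forces in N, time in s.
With the tool pointing down it reaches from about 0.275 to 0.975 m from the base axis. Payload 8.4 kg.
Tool frame: the origin (TCP) lies at the very end of the fingers, on their centre line; the grasp point (between the pads) lies 19 mm behind it; z points along the fingers, y is the direction in which the jaws open and shut (so a half turn about z gives the same grasp; the last joint's range is limited). The gripper opens to 92 mm and grips with 3 to 60 N. Pads are 20 mm wide; open, the fingers measure 128 mm over their backs; the gripper's body (75 mm by 189 mm) begins 69 mm behind the grasp point.
Start: joints at [1.156, 0.353, 1.633, -0, 1.155, -0.002], TCP at [0.251, 0.573, 0.187] pointing down, gripper open.
Joint ranges: [-2.63, 2.63], [-0.92, 2.1], [0.06, 2.66], [-1.3, 4.44], [0, 2.69], [-3.02, 3.02]. Speed limits (rad/s): [2.22, 2.22, 2.79, 3.14, 3.14, 3.14].

### API

Orientations are given as a unit quaternion [x, y, z, w].
In Python, from bench import read_state, capture, hand_in gives the robot as it stands. The module is installed in compiled form; this text tells all that it offers.
- The arm moves only by the tool move_arm, never from a script. Its argument "series" is a list of rows, each a list of 4 numbers: the shift along the tool's x, y, z in units of 0.04 m (1.0 is 0.04 m), then the turn about the tool's z in units of 6 degrees (1.0 is 6 degrees). In form: [[tx, ty, tz, roll], ...]. A call has exactly 10 rows; each row shifts and turns the commanded pose from where the row before left it, along the tool's axes as they then stand; what a row does not reach is not made up. A row lasts 1/10 s, in which the tool goes at most 50 mm and 8.59 degrees, less where a joint would pass 70% of its speed; a pose out of reach is approached as far as the arm can. A call with a number of a shift or a turn outside -1 to 1 is refused whole. A call with a gripper value outside its range is refused whole. "hand" is the opening, from 0 (shut) to 1 (fully open), set as the call begins (left out, the last holds). The fingers move at their own pace and stop on an object; the grip force is fixed at half the most. Time passes only in rows, so rows that do not move let the fingers close, or fill a call up. It gives the time, the measured TCP pose, the force and the opening at its end, in the units of the state.
- read_state(): the state, without advancing time (a new reading comes with each control period).
- capture(name): name is "side" or "top" or "wrist"; returns a dict with "image" (384x512x3 uint8, blue, green, red), "K" (3x3 intrinsics, pixels), "k1" (the pictures are not rectified: a ray, as slopes to the right and down, at radius r is drawn at 1 + k1 r^2 times it, then the intrinsics apply), "origin" and "orientation" of the camera in the world; the wrist camera has in their place "tool_from_camera" (4x4, takes a point from camera to tool coordinates, whose origin is the TCP and whose axes are the flange's). Camera axes: x right, y up, looking along -z (the intrinsics and any distortion apply to the point x, -y, -z); pixel columns grow to the right and rows downward; lengths in m; the calibration is good to about 2 mm. A picture is of the moment at which its call begins: read the wrist's pose just before it. There is no depth.
- hand_in(): hands the job in, once; it reports no verdict.
The state is a dict: "time": time; "q": joint angles; "joint_velocities": joint speeds; "effort": joint torques, N m; "position": TCP position; "tcp_rot": TCP orientation; "contact_force": force on the tool from outside, world axes, zero at the start; "wrist_torque": the same for the moment, N m; "finger_gap": finger opening in m.
Only numpy, scipy, OpenCV 4.12 (cv2) and the standard library are available. Lean on these libraries where they do the work, as an engineer would, in place of code of your own. Each camera call takes 0.05 s, during which the arm holds its last target. There are 200 camera calls.

### The job

The white slide case is locked by a bolt inside the clear-roofed guard on its front, too deep for a hand. Take the hook rod from its cradle, reach it in through the guard's mouth, catch the bolt's red knob from behind and draw the bolt fully back towards the mouth so that the lid springs up; touch the bolt and its knob with nothing but the rod. Then lay the rod back in its cradle, lying in both notches as you found it, and leave the dropper bottle, petri dish and timer where they are.

Things in the scene. Friction and masses are not known exactly. Their poses are not given: they have to be found in the camera images.
- case: White case, fixed to the worktop. Origin on the worktop, at mid width, where box and guard meet; x points from the guard's mouth to the box and hinge, y left, z up. Box: x 0 to 115, y +-65, z 0 to 70 mm, grey lid on top. In front a white pedestal (x -130 to 0, top z = 70) bears the guard, x -129 to -19: aluminium cheeks with inner faces at y = +-55, clear roof z 141 to 145.
- mouth (a point): Centre of the guard's open front (case frame x = -129, y = 0, z = 105 mm; opening 110 wide, 71 high from z = 70), axes as the case. Inside, on the floor, only the bolt along x at y = 0 and its two steel guides, at case x about -30 and -72 mm, 24 mm wide, tops at z = 89 mm. The guard is open at its back too, above the lid.
- knob (a point): The bolt's red upright pin, 10 mm thick, from z = 83 to 128 mm over the worktop, with a 15 mm head on its top 6 mm (z = 122 to 128). The origin is on its axis at z = 105 mm, in the case frame at y = 0 and x = -49 mm minus the bolt's travel. Axes as the case.
- bolt (a joint): Travel of the bolt in m towards the mouth (case -x): 0 to about 0.005 locked, 0.030 drawn fully back against its stop. It stays where it is left; dragging it takes about 3 N. Its nose lies over the lid's tongue and lets it go at about 0.017.
- lid (a joint): Angle of the sprung lid in rad: 0 shut, 0.9 fully up. It is hinged on the box's far rim and springs up by itself to 0.9 when the bolt lets it go; it then stands clear behind the guard.
- rod: Hook rod, 90 g. Origin at the centre of its blue handle (x +-50, 16 wide in y, 22 high in z), x along the rod to the hook, z up as it lies. An 8 mm steel rod runs along the x axis to x = 165 mm, then turns square to +y: the tooth, 8 mm thick (inner face x = 161, far face 169), reaching to y = 20. Balance point x = 20 mm: grip the handle there, across y.
- hook (a point): The middle of the hook's tooth: rod frame x = 165, y = 8, z = 0 mm.
- cradle: Grey cradle, fixed to the worktop; origin on the worktop, x along the rod. Base 190x60x8 mm; notched posts, 12 mm thick, at x = -35 (notch 22 mm wide, floor z = 34, for the handle) and x = 100 (notch 14 wide, floor z = 41, for the thin rod), flared cheeks 13 mm high. The rod at rest: origin at y = 0, z = 45 mm, x within 6 mm of 0, axes along the cradle's, hook beyond the front end.
- dropper: Bystander: dropper bottle with red label and tip, 34 mm across, 100 mm high, origin at the centre of its underside.
- petri: Bystander: flat petri dish, 61 mm across, 14 mm high, origin at the centre of its underside.
- timer: Bystander: white bench timer, 66x62x22 mm, origin at the centre of its underside.

How it is judged:
By the outcome, as a careful person would: the job done as asked, in the order asked, and still so for the second after the job is handed in, with the robot touching nothing.
It also fails if it takes over 58 s, if anything falls off the work surface, if the arm or the gripper's body presses on something with over 40 N, if the wrist force passes 120 N, or if a joint passes its speed limit or range.

## Working session

There is one attempt and no reset: what is moved stays moved. The work goes in short steps, Python scripts to look and compute and a tool call to move; the robot and the scene stay as the last step left them, time stands still between calls to the robot, and variables do not carry over. Pictures are saved under pics/ and viewed, about 8 in all and at most 12, crops included, and the job is handed in when it is done.

Besides the shell and the picture viewer there is one more tool, called as name(argument=value, ...) on one line, values as JSON. move_arm: Moves the arm, as the interface text tells. Its arguments: {"type":"object","properties":{"series":{"type":"array"},"hand":{"type":"number"}},"required":["series"]}

```bash
mkdir -p pics; cat > h.py <<'E'
import numpy as np, cv2
from scipy.spatial.transform import Rotation as R
from bench import read_state, capture
def cam(name):
    s=read_state(); c=capture(name)
    if 'origin' in c: o=np.array(c['origin']); q=np.array(c['orientation']); M=R.from_quat(q).as_matrix() if q.size==4 else q.reshape(3,3)
    else:
        T=np.array(c['tool_from_camera']); Rt=R.from_quat(s['tcp_rot']).as_matrix()
        M=Rt@T[:3,:3]; o=Rt@T[:3,3]+s['position']
    return dict(img=c['image'],K=np.array(c['K']),k1=c['k1'],o=o,M=M)
def proj(c,P):
    p=(np.atleast_2d(P)-c['o'])@c['M']; s=np.c_[p[:,0]/-p[:,2],-p[:,1]/-p[:,2]]
    s=s*(1+c['k1']*(s**2).sum(1,keepdims=True)); return s*[c['K'][0,0],c['K'][1,1]]+c['K'][:2,2]
def ray(c,uv):
    d=(np.atleast_2d(uv)-c['K'][:2,2])/[c['K'][0,0],c['K'][1,1]]; s=d.copy()
    for _ in range(20): s=d/(1+c['k1']*(s**2).sum(1,keepdims=True))
    return np.c_[s[:,0],-s[:,1],-np.ones(len(s))]@c['M'].T
def onz(c,uv,z):
    r=ray(c,uv); return c['o']+r*((z-c['o'][2])/r[:,2])[:,None]
def tri(c1,u1,c2,u2):
    a=ray(c1,u1)[0];b=ray(c2,u2)[0]; A=np.c_[a,-b]; t=np.linalg.lstsq(A,c2['o']-c1['o'],rcond=None)[0]
    p=c1['o']+a*t[0]; q=c2['o']+b*t[1]; return (p+q)/2,np.linalg.norm(p-q)
E
python3 - <<'E'
from h import *
import pickle
d={}
for n in('top','side','wrist'):
    d[n]=cam(n); cv2.imwrite(f'pics/{n}0.png',cv2.resize(d[n]['img'],(800,600),interpolation=cv2.INTER_CUBIC)); print(n,d[n]['o'],d[n]['M'],d[n]['K'][0],d[n]['k1'])
pickle.dump(d,open('d0.pkl','wb')); print(read_state())
E
```

```text
top [0.51322184 0.17951044 1.18328503] [[ 0.01807474  0.99798003 -0.06090292]
 [-0.99954787  0.01949985  0.02288704]
 [ 0.02402841  0.0604617   0.99788126]] [378.97247195   0.         256.44387454] -0.06537029961639096
side [0.15557379 0.89591852 0.96179252] [[-0.88186763  0.33118651 -0.33559646]
 [-0.47134964 -0.63704135  0.60992445]
 [-0.01179008  0.6960559   0.71789079]] [381.63311066   0.         256.1934602 ] -0.0542592677068994
wrist [0.18259851 0.60107426 0.3841594 ] [[ 0.40063391 -0.88442375 -0.23934724]
 [ 0.91623752  0.38640085  0.10584511]
 [-0.00112795 -0.26170407  0.96514751]] [294.50804331   0.         255.37635791] 0.023902167456566932
{'time': 0.15, 'q': array([ 1.15558168e+00,  3.53460981e-01,  1.63390773e+00,  5.27490272e-08,
        1.15518695e+00, -2.38515789e-03]), 'joint_velocities': array([-7.67776563e-05, -2.55161264e-03, -1.70306542e-03,  1.15253544e-03,
       -4.07979704e-04, -1.42107199e-03]), 'effort': array([ 2.21063786e-06, -5.94203138e+01, -3.34469211e+01,  6.96827006e-02,
        2.05635763e-02, -7.84817553e-05]), 'position': array([0.25059504, 0.57216101, 0.18677748]), 'tcp_rot': array([ 2.04952065e-01,  9.78771893e-01, -4.71044400e-04, -9.98333856e-05]), 'contact_force': array([ 0.2894012 , -0.9536296 ,  0.48635616]), 'wrist_torque': array([-0.00238086, -0.00996321,  0.0346897 ]), 'finger_gap': 0.09194448590415528}
```

View pics/top0.png

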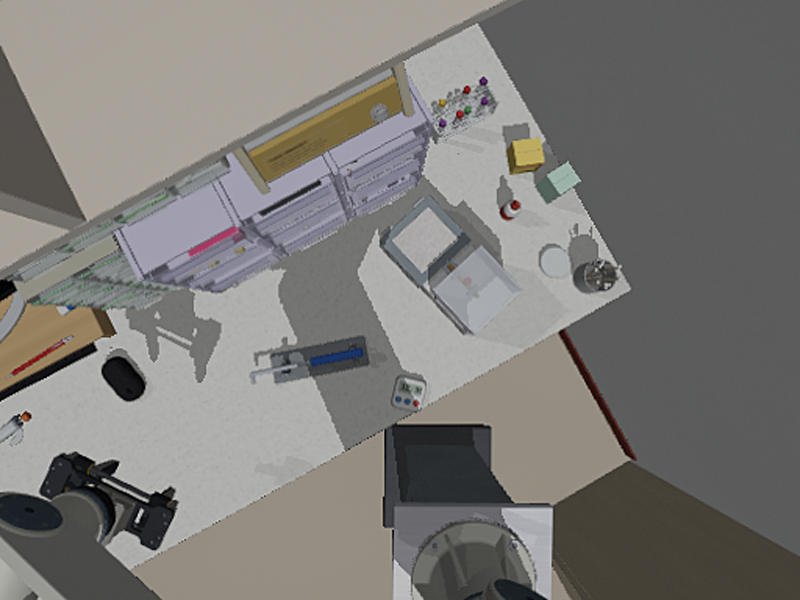

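View pics/side0.png

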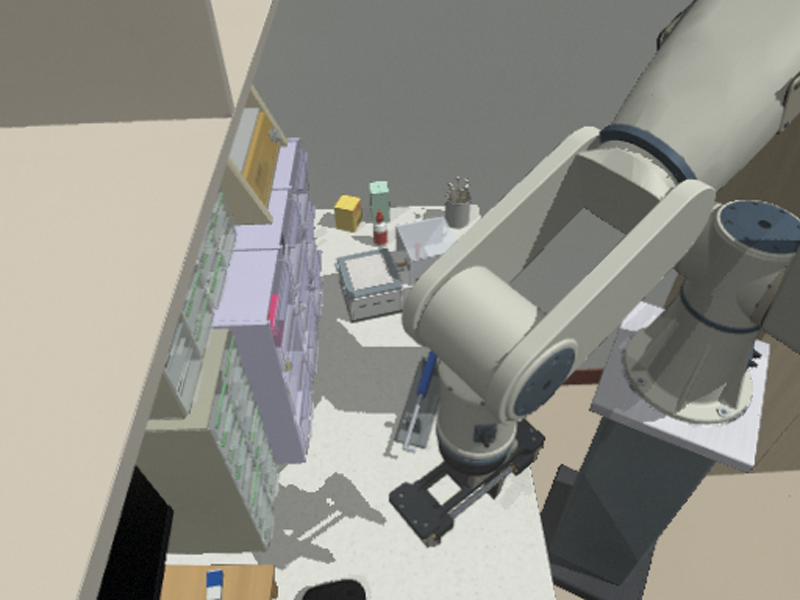

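The top view shows the handle at (337,357), with the hook at (255,375) and its tooth pointing down. The case box is at (425,240) and the guard at (475,290), with the mouth at lower right. The dropper is at (511,209), the petri dish at (555,262) and the timer at (408,392). In the side view the arm hides most of this.

```bash
python3 - <<'E'
from h import *
import pickle
d=pickle.load(open('d0.pkl','rb')); c=d['top']; im=c['img']
hsv=cv2.cvtColor(im,cv2.COLOR_BGR2HSV)
m=cv2.inRange(hsv,(105,150,50),(130,255,255)); m[:,:180]=0; m[:,250:]=0; m[:210]=0;m[245:]=0
ys,xs=np.nonzero(m); P=onz(c,np.c_[xs,ys].astype(float),.053)
a=cv2.minAreaRect(np.float32(P[:,:2]*1000)); print(len(xs),a, P.mean(0))
cr=im[115:225,235:365]; cv2.imwrite('pics/crop1.png',cv2.resize(cr,None,fx=6,fy=5.4,interpolation=cv2.INTER_CUBIC))
E
```

```text
168 ((446.587158203125, 274.03424072265625), (14.877552032470703, 98.76258087158203), 13.112364768981934) [0.44672484 0.2735999  0.053     ]
```

View pics/crop1.png

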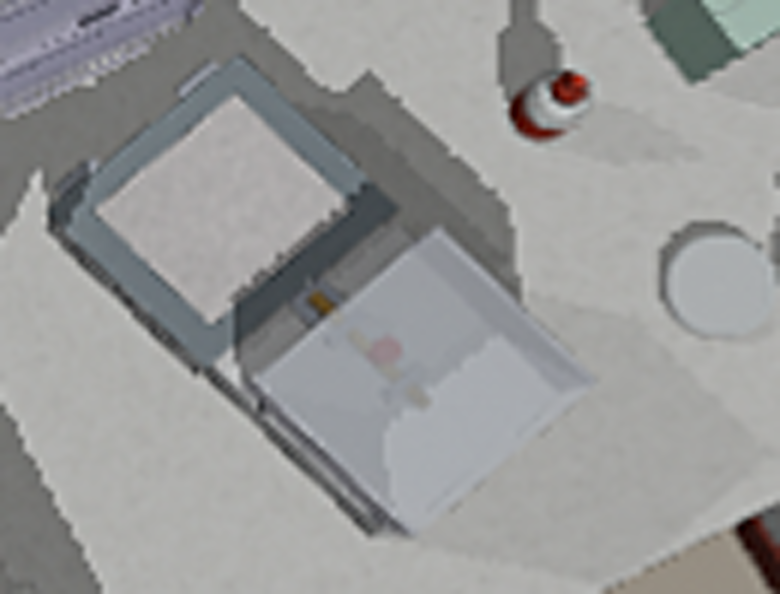

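The crop shows the clear roof with corners at (440,230), (597,380), (410,535) and (250,380). The mouth is the lower-right edge and the knob head is at (384,349).

```bash
python3 - <<'E'
from h import *
import pickle
from scipy.optimize import least_squares
d=pickle.load(open('d0.pkl','rb')); c=d['top']
f=lambda u:np.array(u,float)/[6,5.4]+[235-.4,115-.4]
C=onz(c,f([(440,230),(597,380),(410,535),(250,380)]),.145); k=onz(c,f([(384,349)]),.127)
print(C,k); e=lambda i,j:(np.linalg.norm(C[i]-C[j]),np.degrees(np.arctan2(*(C[i]-C[j])[[1,0]])))
print(e(0,1),e(3,2),e(0,3),e(1,2))
def model(p,P):
    a=p[2]; return np.c_[p[0]+np.cos(a)*P[:,0]-np.sin(a)*P[:,1],p[1]+np.sin(a)*P[:,0]+np.cos(a)*P[:,1]]
def res(p):
    w=p[3]; return np.r_[(model(p,np.array([[-.019,-w],[-.129,-w],[-.129,w],[-.019,w]]))-C[:,:2]).ravel(),(model(p,np.array([[-.049,0]]))-k[:,:2]).ravel()]
r=least_squares(res,[.6,.1,.8,.06]); p=r.x; print(p,np.degrees(p[2]),r.fun.round(4))
print('mouth',model(p,np.array([[-.129,0],[-.185,-.032]])))
s=read_state(); print(R.from_quat(s['tcp_rot']).as_matrix().round(3))
for n,u,z in(('petri',(721,285),.014),('drop',(575,88),.1)): print(n,onz(c,f([u]),z))
print('timer',onz(c,[[408*.64,392*.64]],.022))
E
```

```text
[[ 0.65137781  0.01434257  0.145     ]
 [ 0.57571401 -0.05921557  0.145     ]
 [ 0.49515118  0.02659283  0.145     ]
 [ 0.57261309  0.10111308  0.145     ]] [[0.59098266 0.03723508 0.127     ]]
(np.float64(0.1055263526370042), np.float64(44.19155768407052)) (np.float64(0.10748774654693229), np.float64(43.89116310963552)) (np.float64(0.11718789660351114), np.float64(-47.76884085262038)) (np.float64(0.11770068512733006), np.float64(-46.805897329271716))
[0.6273588  0.07136186 0.7562614  0.05871667] 43.330586215545374 [ 0.0025  0.0013 -0.0019 -0.0007 -0.0019 -0.001   0.0006 -0.0001  0.0007
  0.0005]
mouth [[ 0.53352336 -0.01715881]
 [ 0.51474721 -0.0788634 ]]
[[-0.916  0.401 -0.   ]
 [ 0.401  0.916 -0.001]
 [ 0.    -0.001 -1.   ]]
petri [[ 0.64008035 -0.15455853  0.014     ]]
drop [[ 0.73601521 -0.05817117  0.1       ]]
timer [[0.37775001 0.13489833 0.022     ]]
```

move_arm(series=[[-0.72,-0.45,0,0],[-0.72,-0.45,0,0],[-0.72,-0.45,0,0],[-0.72,-0.45,0,0],[-0.72,-0.45,0,0],[-0.72,-0.45,0,0],[-0.72,-0.45,0,0],[-0.72,-0.45,0,0],[-0.72,-0.45,0,0],[-0.72,-0.45,0,0]], hand=0.6)

```text
time: 1.15
position: [0.4428, 0.2908, 0.1872]
tcp_rot: [0.205, 0.979, -0.0, -0.0]
contact_force: [0.8, 0.1, -0.9]
finger_gap: 0.055
```

move_arm(series=[[0,0,0,1],[0,0,0,1],[0,0,0,1],[0,0,0,1],[0,0,0,1],[0,0,0,1],[0,0,0,1],[0,0,0,1],[0,0,0,0.9],[0,0,0,0]])

```text
time: 2.15
position: [0.4422, 0.292, 0.1871]
tcp_rot: [0.623, 0.782, -0.0, -0.0]
contact_force: [-0.4, 0.6, 1.0]
finger_gap: 0.0552
```

```bash
cat >> h.py <<'E'
def st():
    s=read_state(); M=R.from_quat(s['tcp_rot']).as_matrix()
    print('t',round(s['time'],2),'p',np.round(s['position'],4),'yaw',round(np.degrees(np.arctan2(M[1,0],M[0,0])),2),'z',M[:,2].round(3),'F',np.round(s['contact_force'],1),'gap',round(s['finger_gap'],4)); return s,M
def go(target):
    s,M=st(); print('units',(M.T@(np.array(target)-s['position'])/.04).round(3))
E
python3 - <<'E'
from h import *
import pickle
st(); c=cam('wrist'); pickle.dump(c,open('w1.pkl','wb')); cv2.imwrite('pics/w1.png',c['img'])
print(proj(c,[[.4467,.274,.056],[.409,.434,.045]]))
E
```

```text
t 2.15 p [0.4422 0.292  0.1871] yaw 102.87 z [-0. -0. -1.] F [-0.4  0.6  1. ] gap 0.0552
[[256.38594739 192.45720216]
 [255.53392858  37.60090993]]
```

View pics/w1.png

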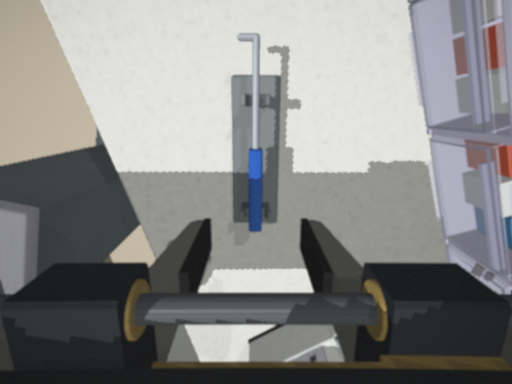

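The rod runs straight up the image at column 255. The handle spans rows 149 to 231 and the hook is at row 37, both matching the prediction, so I'm descending.

```bash
python3 - <<'E'
from h import *
import pickle
c=pickle.load(open('w1.pkl','rb'));hsv=cv2.cvtColor(c['img'],cv2.COLOR_BGR2HSV)
m=cv2.inRange(hsv,(105,150,40),(130,255,255)); m[:,:235]=0;m[:,275:]=0;m[:140]=0;m[240:]=0
ys,xs=np.nonzero(m); P=onz(c,np.c_[xs,ys].astype(float),.056)[:,:2]*1000
print(cv2.minAreaRect(np.float32(P)), [onz(c,[[255.5,r]],.056)[0] for r in(149,231)], onz(c,[[255.5,37]],.049))
print('base corners',onz(c,[[232,75.],[281,75],[281,222],[232,222]],.008))
go([.4422,.2932,.026])
E
```

```text
((444.8466491699219, 275.362548828125), (14.08690357208252, 97.0083999633789), 12.584859848022461) [array([0.43447857, 0.32271725, 0.056     ]), array([0.45643253, 0.22695432, 0.056     ])] [[0.4090338  0.43369779 0.049     ]]
base corners [[0.38881923 0.39631895 0.008     ]
 [0.44582413 0.40937314 0.008     ]
 [0.49193018 0.22772462 0.008     ]
 [0.42678353 0.21277979 0.008     ]]
t 2.2 p [0.4422 0.292  0.1871] yaw 103.07 z [-0. -0. -1.] F [ 0.5  0.2 -0.2] gap 0.055
units [0.03  0.009 4.028]
```

move_arm(series=[[0.05,0,0.5,0],[0,0,0.5,0],[0,0,0.5,0],[0,0,0.5,0],[0,0,0.5,0],[0,0,0.5,0],[0,0,0.5,0],[0,0,0.4,0],[0,0,0.13,0],[0,0,0,0]])

```text
time: 3.2
position: [0.4414, 0.2938, 0.0255]
tcp_rot: [0.622, 0.783, -0.001, -0.0]
contact_force: [0.2, -0.9, -0.5]
finger_gap: 0.0551
```

move_arm(series=[[0,0,0,0],[0,0,0,0],[0,0,0,0],[0,0,0,0],[0,0,0,0],[0,0,0,0],[0,0,0,0],[0,0,0,0],[0,0,0,0],[0,0,0,0]], hand=0.0)

```text
time: 4.2
position: [0.442, 0.2941, 0.0262]
tcp_rot: [0.623, 0.782, 0.0, 0.0]
contact_force: [-1.1, -0.8, 5.6]
finger_gap: 0.0152
```

```bash
python3 - <<'E'
from h import *
st()
E
```

```text
t 4.2 p [0.442  0.2941 0.0262] yaw 102.95 z [ 0.  0. -1.] F [-1.1 -0.8  5.6] gap 0.0152
```

move_arm(series=[[0,0,-0.1,0],[0,0,-0.3,0],[0,0,-0.5,0],[0,0,-0.5,0],[0,0,-0.5,0],[0,0,-0.5,0],[0,0,-0.5,0],[0,0,-0.5,0],[0,0,-0.5,0],[0,0,-0.3,0]])

```text
time: 5.2
position: [0.4423, 0.2943, 0.1963]
tcp_rot: [0.623, 0.782, 0.001, 0.0]
contact_force: [0.5, 0.4, -0.7]
finger_gap: 0.0146
```

move_arm(series=[[0,0,0,1],[0,0,0,1],[0,0,0,1],[0,0,0,1],[0,0,0,1],[0,0,0,1],[0,0,0,1],[0,0,0,1],[0,0,0,1],[0,0,0,0.9]])

```text
time: 6.2
position: [0.4416, 0.2939, 0.1942]
tcp_rot: [0.929, 0.369, -0.0, 0.0]
contact_force: [0.3, -0.9, -0.3]
finger_gap: 0.0147
```

```bash
python3 - <<'E'
from h import *
go([.4385,-.151,.187])
E
```

```text
t 6.2 p [0.4416 0.2939 0.1942] yaw 43.31 z [-0. -0. -1.] F [ 0.3 -0.9 -0.3] gap 0.0147
units [-7.685  8.039  0.182]
```

move_arm(series=[[-0.5,0.5,0,0],[-0.5,0.5,0,0],[-0.5,0.5,0,0],[-0.5,0.5,0,0],[-0.5,0.5,0,0],[-0.5,0.5,0,0],[-0.5,0.5,0,0],[-0.5,0.5,0,0],[-0.5,0.5,0,0],[-0.5,0.5,0,0]])

```text
time: 7.2
position: [0.4343, 0.0102, 0.1943]
tcp_rot: [0.929, 0.371, -0.0, 0.0]
contact_force: [1.7, 0.7, -1.4]
finger_gap: 0.0152
```

move_arm(series=[[-0.5,0.5,0,0],[-0.5,0.5,0,0],[-0.5,0.5,0,0],[-0.5,0.5,0,0],[-0.4,0.5,0,0],[-0.2,0.4,0,0],[-0.1,0.1,0,0],[0,0,0,0],[0,0,0,0],[0,0,0,0]])

```text
time: 8.2
position: [0.4389, -0.1493, 0.1941]
tcp_rot: [0.929, 0.371, -0.0, -0.0]
contact_force: [-0.5, 0.2, 0.1]
finger_gap: 0.0147
```

```bash
python3 - <<'E'
from h import *
import pickle
st(); c=cam('wrist'); t=cam('top'); pickle.dump((c,t),open('w2.pkl','wb')); cv2.imwrite('pics/w2.png',cv2.resize(c['img'],(800,600),interpolation=cv2.INTER_CUBIC))
E
```

```text
t 8.2 p [ 0.4389 -0.1493  0.1941] yaw 43.6 z [-0.  0. -1.] F [-0.5  0.2  0.1] gap 0.0147
```

View pics/w2.png

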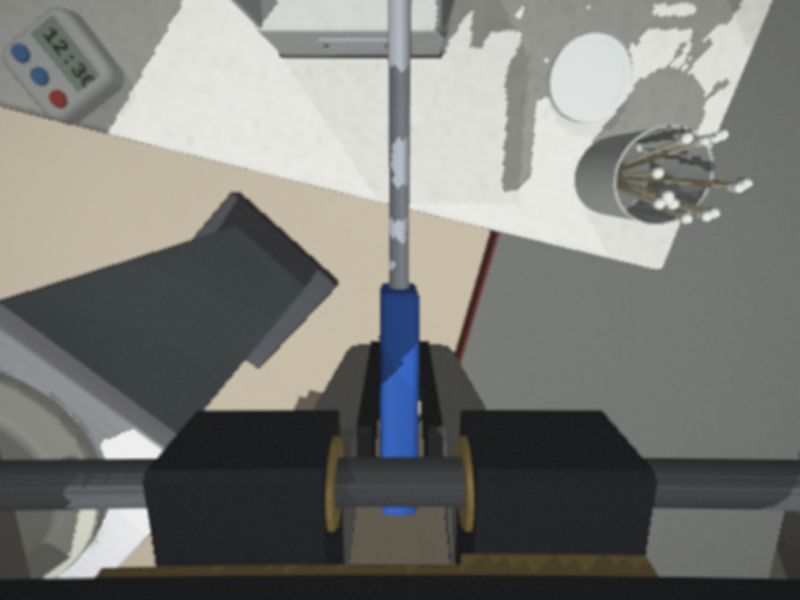

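The pedestal's front edge is horizontal in the image at row 55, columns 280 to 445, so the rod's yaw matches the case. The rod is at column 398, right of centre as intended. A swab pot stands at (660,180), so I'm checking how near it is.

```bash
python3 - <<'E'
from h import *
import pickle
c,t=pickle.load(open('w2.pkl','rb'))
p=[.62736,.07136,.7563]; ca,sa=np.cos(p[2]),np.sin(p[2])
def tocase(P): 
    d=np.atleast_2d(P)[:,:2]-p[:2]; return np.c_[d[:,0]*ca+d[:,1]*sa,-d[:,0]*sa+d[:,1]*ca].round(4)
f=.64
print('ped bottom',tocase(onz(c,np.array([[280,56],[445,54.]])*f,0)),'ped top',tocase(onz(c,np.array([[263,30],[447,28.]])*f,.07)))
print('rod',tocase(onz(c,np.array([[399,280],[398,60.]])*f,.213)))
print('pot rim',tocase(onz(c,np.array([[615,185],[715,180],[665,125],[660,225]])*f,.1)))
s,M=st(); print('tcp case',tocase(s['position']))
h=s['position']+M@[.145,0,0]; h[2]=.213
print('top hook pred',proj(t,[h]))
u=proj(t,[h])[0].astype(int); x0,y0=u[0]-70,u[1]-60
cv2.imwrite('pics/t2.png',cv2.resize(t['img'][y0:y0+100,x0:x0+130],None,fx=6,fy=6,interpolation=cv2.INTER_CUBIC)); print(x0,y0,(u-[x0,y0])*6)
E
```

```text
ped bottom [[-0.1307  0.0609]
 [-0.1285 -0.0656]] ped top [[-0.1316  0.054 ]
 [-0.1297 -0.0602]]
rod [[-0.257  -0.0311]
 [-0.1779 -0.0304]]
pot rim [[-0.2229 -0.163 ]
 [-0.22   -0.2226]
 [-0.1886 -0.1876]
 [-0.2471 -0.194 ]]
t 8.3 p [ 0.439  -0.1494  0.1941] yaw 43.6 z [-0.  0. -1.] F [-0.   0.2 -0.2] gap 0.0148
tcp case [[-0.2885 -0.0313]]
top hook pred [[336.25416521 195.68186302]]
266 135 [420 360]
```

View pics/t2.png

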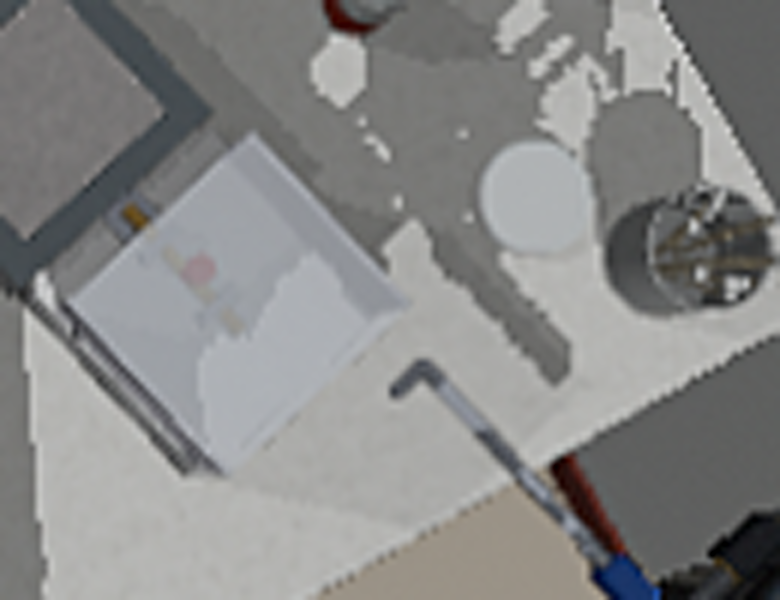

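The hook elbow shows at (425,368), about 1 px from the prediction of (420,360). The case is centred and the pot is clear. I'm going down and then in.

move_arm(series=[[-0.2,0.12,0,0],[0,0,0.4,0],[0,0,0.4,0],[0,0,0.4,0],[0,0,0.4,0],[0,0,0.4,0],[0,0,0.4,0],[0,0,0.2,0],[0,0,0.1,0],[0,0,0,0]])

```text
time: 9.3
position: [0.4365, -0.1592, 0.086]
tcp_rot: [0.929, 0.371, -0.0, -0.0]
contact_force: [-1.1, -0.4, -1.6]
finger_gap: 0.0149
```

```bash
cat >> h.py <<'E'
def case(P,p=(.62736,.07136,.7563)):
    d=np.atleast_2d(P)[:,:2]-p[:2]; ca,sa=np.cos(p[2]),np.sin(p[2]); return np.c_[d[:,0]*ca+d[:,1]*sa,-d[:,0]*sa+d[:,1]*ca].round(4)
E
python3 - <<'E'
from h import *
s,M=st(); print(case(s['position']))
c=cam('wrist'); cv2.imwrite('pics/w3.png',c['img'])
E
```

```text
t 9.3 p [ 0.4365 -0.1592  0.086 ] yaw 43.55 z [-0.  0. -1.] F [-1.1 -0.4 -1.6] gap 0.0149
[[-0.297  -0.0367]]
```

View pics/w3.png

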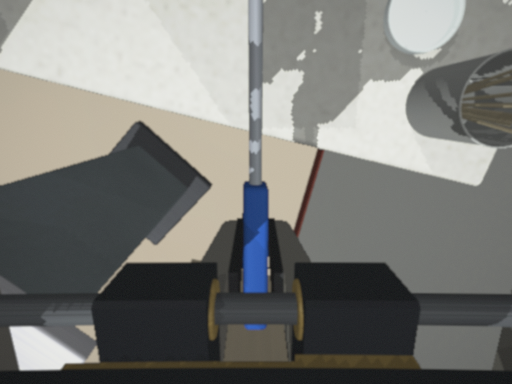

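The rod points straight up the image at column 255, and the mouth is out of view ahead. I'm going in along tool x.

move_arm(series=[[0.3,0,0,0],[0.4,0,0,0],[0.4,0,0,0],[0.4,0,0,0],[0.4,0,0,0],[0.4,0,0,0],[0.4,0,0,0],[0.2,0,0,0],[0.1,0,0,0],[0,0,0,0]])

```text
time: 10.35
position: [0.5237, -0.0762, 0.086]
tcp_rot: [0.929, 0.371, -0.0, -0.0]
contact_force: [0.6, -0.0, -0.7]
finger_gap: 0.0148
```

```bash
python3 - <<'E'
from h import *
s,M=st(); print(case(s['position']))
t=cam('top'); x0,y0=265,140
h=s['position']+M@[.145,0,.0]; h[2]+=.019
print((proj(t,[h,h+M@[0,-.016,0]])-[x0,y0])*8)
cv2.imwrite('pics/t3.png',cv2.resize(t['img'][y0:y0+72,x0:x0+95],None,fx=8,fy=8,interpolation=cv2.INTER_CUBIC))
E
```

```text
t 10.35 p [ 0.5237 -0.0762  0.086 ] yaw 43.57 z [-0. -0. -1.] F [ 0.6 -0.  -0.7] gap 0.0148
[[-0.1766 -0.0362]]
[[299.03825192 213.9225195 ]
 [266.55289545 243.85801815]]
```

View pics/t3.png

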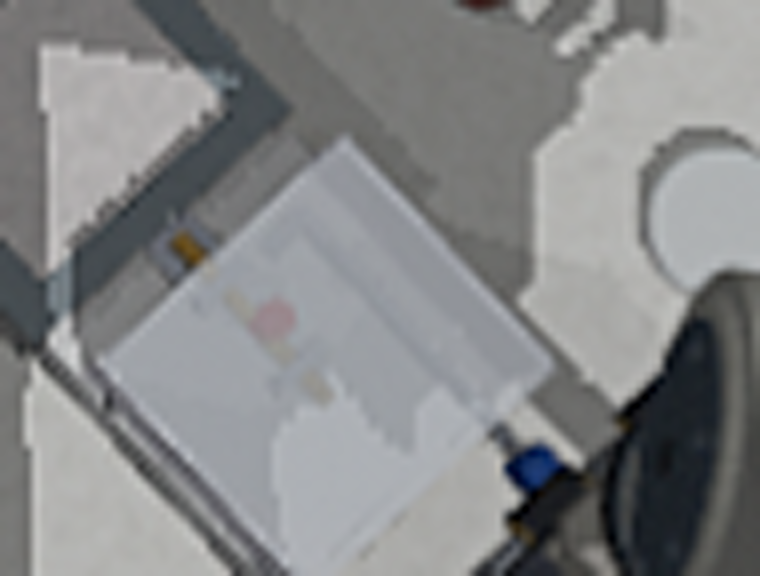

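The hook shows faintly through the roof with its elbow near (305,212), ahead of the knob head at (272,320). No force is felt. Next I'll shift the rod sideways behind the pin.

move_arm(series=[[0,-0.1,0,0],[0,-0.1,0,0],[0,-0.1,0,0],[0,-0.1,0,0],[0,-0.1,0,0],[0,-0.05,0,0],[0,0,0,0],[0,0,0,0],[0,0,0,0],[0,0,0,0]])

```text
time: 11.4
position: [0.5085, -0.0606, 0.0861]
tcp_rot: [0.929, 0.371, -0.0, 0.0]
contact_force: [-0.0, -0.6, -1.5]
finger_gap: 0.0152
```

```bash
python3 - <<'E'
from h import *
s,M=st(); print(case(s['position']))
t=cam('top'); x0,y0=275,155
h=s['position']+M@[.145,0,.0]; h[2]+=.019
print((proj(t,[h,h+M@[0,-.02,0]])-[x0,y0])*14)
im=t['img'][y0:y0+42,x0:x0+55]; im=cv2.normalize(im,None,0,255,cv2.NORM_MINMAX); l=cv2.createCLAHE(4,(2,2))
im=cv2.merge([l.apply(b) for b in cv2.split(im)])
cv2.imwrite('pics/t4.png',cv2.resize(im,None,fx=14,fy=14,interpolation=cv2.INTER_CUBIC))
E
```

```text
t 11.4 p [ 0.5085 -0.0606  0.0861] yaw 43.54 z [-0. -0. -1.] F [-0.  -0.6 -1.5] gap 0.0152
[[-0.177  -0.0144]]
[[306.92640883 236.26143553]
 [235.56733057 301.93114397]]
```

View pics/t4.png

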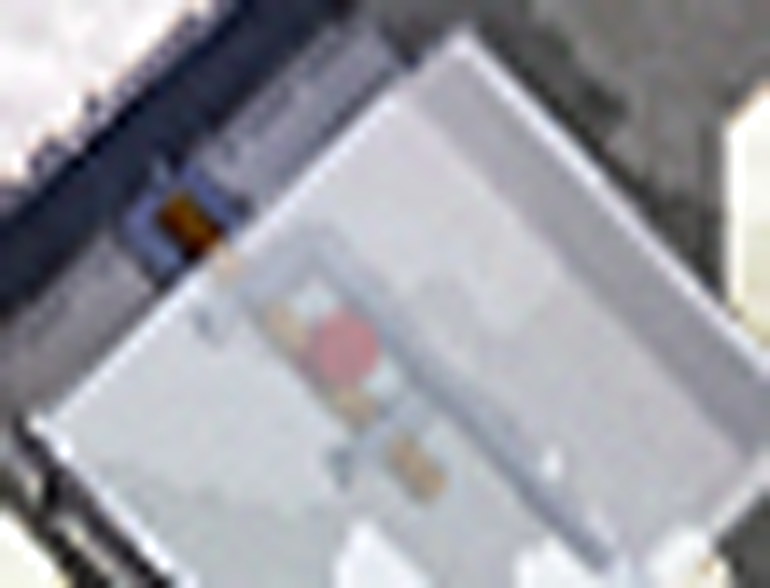

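The rod passes beside the knob at (345,345). The elbow is at (320,245) and the tooth at (240,300) lies across behind the knob. Pulling now.

move_arm(series=[[-0.1,0,0,0],[-0.1,0,0,0],[-0.1,0,0,0],[-0.1,0,0,0],[-0.1,0,0,0],[-0.1,0,0,0],[-0.1,0,0,0],[-0.1,0,0,0],[-0.05,0,0,0],[0,0,0,0]])

```text
time: 12.45
position: [0.4834, -0.0842, 0.086]
tcp_rot: [0.929, 0.371, -0.0, -0.0]
contact_force: [0.0, 0.6, -1.2]
finger_gap: 0.015
```

```bash
python3 - <<'E'
from h import *
s,M=st(); print(case(s['position']))
E
```

```text
t 12.45 p [ 0.4834 -0.0842  0.086 ] yaw 43.54 z [-0. -0. -1.] F [ 0.   0.6 -1.2] gap 0.015
[[-0.2115 -0.0143]]
```

move_arm(series=[[-0.03,0,0,0],[-0.02,0,0,0],[-0.02,0,0,0],[-0.02,0,0,0],[0,0,0,0],[0,0,0,0],[0,0,0,0],[0,0,0,0],[0,0,0,0],[0,0,0,0]])

```text
time: 13.45
position: [0.4812, -0.0864, 0.0861]
tcp_rot: [0.929, 0.371, -0.0, -0.0]
contact_force: [2.4, 0.4, -0.6]
finger_gap: 0.0148
```

```bash
python3 - <<'E'
from h import *
s,M=st(); print(case(s['position']))
t=cam('top'); x0,y0=235,110
p=(.62736,.07136,.7563)
ca,sa=np.cos(p[2]),np.sin(p[2]); k=lambda d:[p[0]-ca*(.049+d),p[1]-sa*(.049+d),.127]
print((proj(t,[k(0),k(.03)])-[x0,y0])*6)
cv2.imwrite('pics/t5.png',cv2.resize(t['img'][y0:y0+98,x0:x0+130],None,fx=6,fy=6,interpolation=cv2.INTER_CUBIC))
E
```

```text
t 13.45 p [ 0.4812 -0.0864  0.0861] yaw 43.54 z [-0.  0. -1.] F [ 2.4  0.4 -0.6] gap 0.0148
[[-0.2146 -0.0144]]
[[380.55408681 413.78688718]
 [423.88038943 461.24318324]]
```

View pics/t5.png

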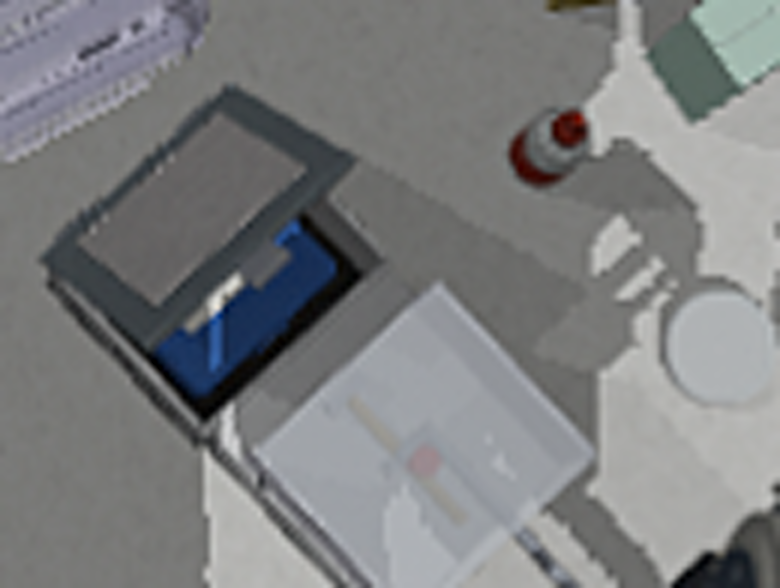

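The lid is up and the knob at (425,460) matches full travel (predicted (424,461)). I'll pull slightly further to feel the stop.

move_arm(series=[[-0.02,0,0,0],[0,0,0,0],[-0.02,0,0,0],[0,0,0,0],[-0.02,0,0,0],[0,0,0,0],[0,0,0,0],[0,0,0,0],[0,0,0,0],[0,0,0,0]])

```text
time: 14.5
position: [0.4805, -0.0876, 0.0864]
tcp_rot: [0.929, 0.371, 0.001, 0.0]
contact_force: [4.7, 5.5, -2.5]
finger_gap: 0.015
```

```bash
python3 - <<'E'
from h import *
s,M=st(); print(case(s['position']))
E
```

```text
t 14.5 p [ 0.4805 -0.0876  0.0864] yaw 43.53 z [ 0.002  0.001 -1.   ] F [ 4.7  5.5 -2.5] gap 0.015
[[-0.2159 -0.0148]]
```

move_arm(series=[[-0.03,0,0,0],[0,0,0,0],[0,0,0,0],[0,0,0,0],[0,0,0,0],[0,0,0,0],[0,0,0,0],[0,0,0,0],[0,0,0,0],[0,0,0,0]])

```text
time: 15.5
position: [0.4806, -0.088, 0.0866]
tcp_rot: [0.929, 0.371, 0.002, 0.0]
contact_force: [8.5, 8.8, -2.2]
finger_gap: 0.0147
```

```bash
python3 - <<'E'
from h import *
s,M=st(); print(case(s['position']))
E
```

```text
t 15.5 p [ 0.4806 -0.088   0.0866] yaw 43.51 z [ 0.004  0.001 -1.   ] F [ 8.5  8.8 -2.2] gap 0.0147
[[-0.2161 -0.0152]]
```

The force rose to 12 N with no further motion, so the bolt is at its stop. Next I'll ease forward, shift clear of the knob and withdraw.

move_arm(series=[[0.1,0,0,0],[0.1,0,0,0],[0.05,0,0,0],[0,0.1,0,0],[0,0.1,0,0],[0,0.1,0,0],[0,0.1,0,0],[0,0.1,0,0],[0,0.05,0,0],[0,0,0,0]])

```text
time: 16.5
position: [0.5012, -0.0982, 0.0861]
tcp_rot: [0.929, 0.371, 0.0, 0.0]
contact_force: [0.2, 0.5, -1.6]
finger_gap: 0.0149
```

```bash
python3 - <<'E'
from h import *
s,M=st(); print(case(s['position']))
E
```

```text
t 16.5 p [ 0.5012 -0.0982  0.0861] yaw 43.53 z [ 0. -0. -1.] F [ 0.2  0.5 -1.6] gap 0.0149
[[-0.2081 -0.0367]]
```

move_arm(series=[[-0.2,0,0,0],[-0.3,0,0,0],[-0.3,0,0,0],[-0.3,0,0,0],[-0.3,0,0,0],[-0.3,0,0,0],[-0.3,0,0,0],[-0.3,0,0,0],[-0.2,0,0,0],[0,0,0,0]])

```text
time: 17.5
position: [0.4277, -0.1674, 0.0861]
tcp_rot: [0.929, 0.37, -0.0, -0.0]
contact_force: [0.5, 0.2, -0.0]
finger_gap: 0.0148
```

move_arm(series=[[0,0,-0.4,0],[0,0,-0.4,0],[0,0,-0.4,0],[0,0,-0.4,0],[0,0,-0.4,0],[0,0,-0.4,0],[0,0,-0.4,0],[0,0,0,0],[0,0,0,0],[0,0,0,0]])

```text
time: 18.5
position: [0.428, -0.1665, 0.1971]
tcp_rot: [0.929, 0.371, -0.0, -0.0]
contact_force: [-0.1, -0.1, -1.1]
finger_gap: 0.015
```

```bash
python3 - <<'E'
from h import *
s,M=st(); print(case(s['position'])); go([.442,.2941,s['position'][2]])
E
```

```text
t 18.5 p [ 0.428  -0.1665  0.1971] yaw 43.55 z [-0.001  0.001 -1.   ] F [-0.1 -0.1 -1.1] gap 0.015
[[-0.3082 -0.0362]]
t 18.5 p [ 0.428  -0.1665  0.1971] yaw 43.55 z [-0.001  0.001 -1.   ] F [-0.1 -0.1 -1.1] gap 0.015
units [ 8.188e+00 -8.105e+00  6.000e-03]
```

move_arm(series=[[0.5,-0.5,0,0],[0.5,-0.5,0,0],[0.5,-0.5,0,0],[0.5,-0.5,0,0],[0.5,-0.5,0,0],[0.5,-0.5,0,0],[0.5,-0.5,0,0],[0.5,-0.5,0,0],[0.5,-0.5,0,0],[0.5,-0.5,0,0]])

```text
time: 19.5
position: [0.435, 0.117, 0.1971]
tcp_rot: [0.929, 0.371, -0.001, -0.0]
contact_force: [-0.1, 0.2, -0.3]
finger_gap: 0.0148
```

move_arm(series=[[0.5,-0.5,0,0],[0.5,-0.5,0,0],[0.5,-0.5,0,0],[0.5,-0.5,0,0],[0.5,-0.5,0,0],[0.4,-0.4,0,0],[0.2,-0.2,0,0],[0.09,0,0,0],[0,0,0,0],[0,0,0,0]])

```text
time: 20.5
position: [0.4427, 0.2927, 0.1978]
tcp_rot: [0.929, 0.371, -0.0, 0.0]
contact_force: [0.2, -0.1, 0.4]
finger_gap: 0.0149
```

move_arm(series=[[0,0,0,-1],[0,0,0,-1],[0,0,0,-1],[0,0,0,-1],[0,0,0,-1],[0,0,0,-1],[0,0,0,-1],[0,0,0,-1],[0,0,0,-1],[0,0,0,-0.9]])

```text
time: 21.5
position: [0.4428, 0.2926, 0.1982]
tcp_rot: [0.622, 0.783, -0.0, 0.0]
contact_force: [-0.1, -0.5, -1.6]
finger_gap: 0.0152
```

```bash
python3 - <<'E'
from h import *
go([.442,.2941,.0262]); c=cam('wrist'); cv2.imwrite('pics/w6.png',c['img'])
E
```

```text
t 21.5 p [0.4428 0.2926 0.1982] yaw 103.13 z [ 0. -0. -1.] F [-0.1 -0.5 -1.6] gap 0.0152
units [ 0.041 -0.011  4.299]
```

View pics/w6.png

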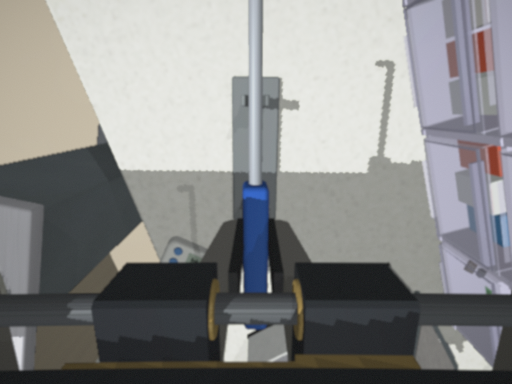

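The rod lies along the cradle at column 255 and the handle's end is still at row 183, so it hasn't slipped in the grip. Lowering it now.

move_arm(series=[[0.04,0,0.5,0],[0,0,0.5,0],[0,0,0.5,0],[0,0,0.5,0],[0,0,0.5,0],[0,0,0.5,0],[0,0,0.4,0],[0,0,0.3,0],[0,0,0.1,0],[0,0,0,0]])

```text
time: 22.55
position: [0.4423, 0.2949, 0.0459]
tcp_rot: [0.623, 0.782, -0.0, -0.0]
contact_force: [1.2, -0.5, -1.0]
finger_gap: 0.0146
```

move_arm(series=[[0,0,0.1,0],[0,0,0.1,0],[0,0,0.1,0],[0,0,0.1,0],[0,0,0.06,0],[0,0,0.02,0],[0,0,0,0],[0,0,0,0],[0,0,0,0],[0,0,0,0]])

```text
time: 23.55
position: [0.4424, 0.2953, 0.027]
tcp_rot: [0.623, 0.782, 0.0, 0.0]
contact_force: [0.4, 0.7, -1.1]
finger_gap: 0.0147
```

```bash
python3 - <<'E'
from h import *
go([.442,.2941,.0262])
E
```

```text
t 23.55 p [0.4424 0.2953 0.027 ] yaw 102.95 z [ 0.  0. -1.] F [ 0.4  0.7 -1.1] gap 0.0147
units [-0.028 -0.018  0.02 ]
```

move_arm(series=[[-0.03,0,0.02,0],[0,0,0,0],[0,0,0,0],[0,0,0,0],[0,0,0,0],[0,0,0,0],[0,0,0,0],[0,0,0,0],[0,0,0,0],[0,0,0,0]])

```text
time: 24.55
position: [0.4428, 0.2943, 0.0262]
tcp_rot: [0.623, 0.782, 0.0, 0.0]
contact_force: [-0.9, 2.1, 5.1]
finger_gap: 0.0149
```

move_arm(series=[[0,0,0,0],[0,0,0,0],[0,0,0,0],[0,0,0,0],[0,0,0,0],[0,0,0,0],[0,0,0,0],[0,0,0,0],[0,0,0,0],[0,0,0,0]], hand=0.6)

```text
time: 25.55
position: [0.4426, 0.2941, 0.0261]
tcp_rot: [0.623, 0.782, -0.0, 0.0]
contact_force: [0.0, 0.3, -1.5]
finger_gap: 0.0548
```

move_arm(series=[[0,0,-0.2,0],[0,0,-0.4,0],[0,0,-0.5,0],[0,0,-0.5,0],[0,0,-0.5,0],[0,0,-0.5,0],[0,0,-0.5,0],[0,0,-0.5,0],[0,0,-0.4,0],[0,0,0,0]])

```text
time: 26.55
position: [0.4439, 0.2949, 0.1888]
tcp_rot: [0.623, 0.782, 0.002, 0.001]
contact_force: [0.6, 0.6, -0.7]
finger_gap: 0.0549
```

```bash
python3 - <<'E'
from h import *
import pickle
st(); a=cam('wrist'); t=cam('top'); d0=pickle.load(open('d0.pkl','rb'))['top']; w1=pickle.load(open('w1.pkl','rb'))
for c in(w1,a):
    hsv=cv2.cvtColor(c['img'],cv2.COLOR_BGR2HSV); m=cv2.inRange(hsv,(105,150,40),(130,255,255)); m[:,:235]=0;m[:,275:]=0;m[:140]=0;m[240:]=0
    ys,xs=np.nonzero(m); print(cv2.minAreaRect(np.float32(onz(c,np.c_[xs,ys].astype(float),.056)[:,:2]*1000)))
cv2.imwrite('pics/end.png',np.vstack([np.hstack([w1['img'][:250,100:400],a['img'][:250,100:400]]),np.hstack([d0['img'][100:280,200:400],d0['img'][100:280,200:400]*0,t['img'][100:280,200:400]])]))
E
```

```text
t 26.55 p [0.4439 0.2949 0.1888] yaw 102.95 z [ 0.004  0.002 -1.   ] F [ 0.6  0.6 -0.7] gap 0.0549
((444.8466491699219, 275.362548828125), (14.08690357208252, 97.0083999633789), 12.584859848022461)
((445.24993896484375, 275.4263000488281), (14.154268264770508, 95.36982727050781), 13.165091514587402)
```

View pics/end.png

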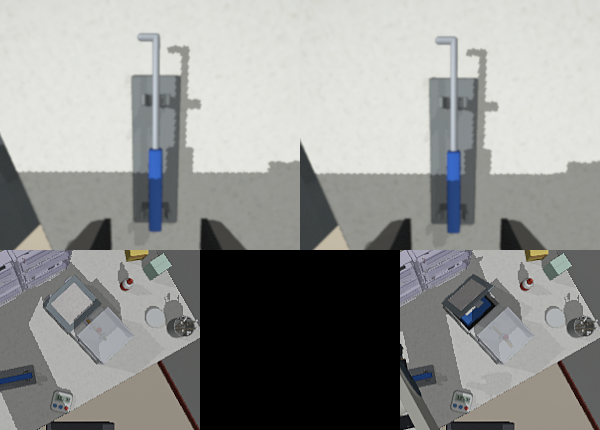

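The rod lies in both notches as before, with its handle within 0.5 mm of the start. The lid is up, and the bottle, dish and timer are where they were. Handing in.

```bash
python3 -c "
from bench import hand_in; print(hand_in())"
```

```text
the job is handed in; nothing more can be done
None
```

The bolt is drawn fully back, the lid is up, and the rod is back in its cradle. I handed the job in at about 27 s of the 58 s allowed.

- **Bolt and lid:** I caught the knob from behind with the hook's tooth and pulled until the force rose to about 12 N with no further motion, so the bolt is against its stop. The top camera showed the knob within about a pixel of where full 30 mm travel puts it, and the lid sprung up. Only the rod went into the guard.
- **Rod:** It lies in both notches, with the handle within about 0.5 mm and 0.6° of where I found it. The gripper is open and clear above it.
- **Bystanders:** The dropper bottle, petri dish and timer look unmoved in before-and-after top views. I compared these by eye rather than measuring them.

None of the checks failed or disagreed. Because the knob is seen only faintly through the roof, the force rise at the stop is the stronger evidence that the bolt is fully back.

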